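Test a pendant stone with a gem tester

ROBOT

A 7-joint arm with a two-finger parallel gripper is mounted at the origin on the work surface. World frame = base frame: x ahead of the robot, y to its left, z up, the work surface at z = 0. Lengths are in m, angles in rad, forces in N, time in s.
With the tool pointing down it reaches from about 0.4 to 0.875 m from the base axis. Payload 6.5 kg.
Tool frame: the origin (TCP) lies between the finger pads; the fingertips stand manip.tips_ahead ahead of it and the grasp point (between the pads) lies 6 mm ahead of it (manip.tips_ahead is the distance from the TCP to the fingertips, in m); z points along the fingers, y is the line along which they close (so a half turn about z gives the same grasp; the last joint's range is limited). The gripper opens to 88 mm and grips with 3 to 60 N. Pads are 18 mm wide; open, the fingers measure 123 mm over their backs; the gripper's body (75 mm by 187 mm) begins 45 mm behind the grasp point.
Start: joints at [-1.213, 0.536, -0.004, 1.538, 0.003, 1.067, -0.071], TCP at [0.267, 0.592, 0.264] pointing down, gripper open.
Joint ranges: [-2.7, 2.7], [-0.37, 2.16], [-1.27, 1.26], [0.24, 2.4], [-1.31, 4.45], [0.19, 1.91], [-2.76, 2.76]. Speed limits (rad/s): [2.39, 2.39, 3.14, 3.14, 3.14, 3.14, 3.14].

INTERFACE

Orientations are given as a rotation vector (axis times angle).
In Python, from rig import status, capture, camera_params, order, manip gives the robot as it stands. The module is installed in compiled form; this text tells all that it offers.
- The arm moves only by the shell command python3 -m creep 'ROWS' [FORCE]. ROWS is JSON, a list of rows, each a list of 7 numbers: the turn, a rotation vector about the tool's x, y, z in units of 120 degrees (1.0 is 120 degrees), then the shift along the tool's x, y, z in units of 300 mm (1.0 is 300 mm), then the closure, from -1 (fully open) to 1 (shut). A call has 1 to 12 rows; each row shifts and turns the commanded pose from where the row before left it, along the tool's axes as they then stand; what a row does not reach is not made up. A row lasts 1/12 s, in which the tool goes at most 41.7 mm and 7.16 degrees, less where a joint would pass 70% of its speed; a pose out of reach is approached as far as the arm can. A call with a number of a shift or a turn outside -1 to 1 is refused whole. A call with a gripper value outside its range is refused whole. The fingers move at their own pace and stop on an object; FORCE is the grip in N (left out, the last holds). Time passes only in rows, so rows that do not move let the fingers close. It gives the time, the measured TCP pose, the force, the opening and the grip force at its end, in the units of the state.
- status.state(): the state, without advancing time (a new reading comes with each control period).
- capture(name): name is "scene" or "side" or "wrist"; returns the picture (480x640x3 uint8, red, green, blue); there is no depth.
- camera_params(name): a dict with "K" (3x3 intrinsics, pixels), "k1" (the pictures are not rectified: a ray, as slopes to the right and down, at radius r is drawn at 1 + k1 r^2 times it, then the intrinsics apply), "R" (3x3) and "t" (3): a world point X has camera coordinates R X + t; the wrist camera has in their place "mount" (4x4, takes a point from camera to tool coordinates, whose origin is the TCP and whose axes are the flange's). Camera axes: x right, y down, z forward; pixel columns grow to the right and rows downward; lengths in m; the calibration is good to about 2 mm. A picture is of the moment at which its call begins: read the wrist's pose just before it. camera_params takes no time and is no camera call.
- order.sign_off(): hands the job in; it is judged then, once.
The state is a dict: "time_s": time; "qpos": joint angles; "dq": joint speeds; "effort": joint torques, N m; "eef_pos": TCP position; "tool_rot": TCP orientation; "contact_force": force on the tool from outside, world axes, zero at the start; "ft_torque": the same for the moment, N m; "finger_gap": finger opening in m; "grasp_force": force on a finger pad.
Only numpy, scipy, OpenCV 4.12 (cv2) and the standard library are available. Lean on these libraries where they do the work, as an engineer would, in place of code of your own. Each camera call takes 0.05 s, during which the arm holds its last target. There are 200 camera calls.

TASK

Take the gem tester from its sloping rest and test the rectangular stone (not the round one): set the probe squarely on the middle of the stone's flat top, press it lightly with about 3 N, never more than 8 N, and hold it there still for two seconds. Then lay the tester gently back in its rest, fully home with the probe down, and leave the two stands and everything else on the desk where they are.

Things in the scene. Friction and masses are not known exactly. Their poses are not given: they have to be found in the camera images.
- tester: Gem tester, 160 mm long, 140 g +-20%: black casing 20 x 26 mm (x, y), then a grey cone and a thin copper probe. Origin: on its axis 30 mm from the blunt tail, the place to grip (flat sides 26 mm apart in y), clear of the rest. z points to the tail: casing z -95 to +30 mm, cone to -120. Starts in the rest, leaning 35 degrees from vertical, probe down, upper face +x (lights).
- probe_tip (a point): End of the tester's probe, on its axis, 130 mm below its origin (axes as the tester's). The probe is a sprung pin 4.4 mm thick: pushed along the axis it starts to give at 1 N and stiffens by 1 N for each mm, up to 7 mm; beyond that (8 N) it is solid.
- rest: The tester's sloping desk rest, fixed: white base 125 x 90 x 12 mm (x -57 to +68 mm from the origin) with a short post carrying the trough. Origin: centre of its underside, z up. The tester leans with its tail to the rest's -x side.
- cradle: Grey open trough of the rest. Its frame is the tester's home: lying fully home, tester and trough frames coincide. x points out of the open side: lift out and lay in along x. Floor at x = -10 mm from z -97 to -25 mm; side walls, 32 mm apart, 40 mm outside, from z -97 to -45 mm, 14 mm high from the floor; the casing's shoulder stands on two lugs at z -95 mm, the cone hangs free between them.
- stand_rect: Display stand with the rectangular stone, loose, 1 kg: wooden base 105 x 155 x 14 mm, two wooden cheeks at y = +-65 mm, 85 mm high, brass knobs outside, between them a pale leatherette pad 96 x 112 x 16 mm on a stiff hinge along y, 75 mm up. Origin: centre of its underside, z up; the pad's face leans to its -x side. Which of the two stands is left or right varies.
- stand_rect_seat (a point): Middle of the pad's face under the rectangular pendant; z square out of the face, y along the hinge, x up the slope; tilt 22 to 40 degrees, varies. Gold mount 48 x 36 mm (x, y); the green stone's flat top, 30 x 20 mm, is parallel to the face, centred over this point and 10 to 22 mm off it: not measured, varies with how deep its pin sits in the foam (held firm below 14 N).
- stand_round: Display stand with the round stone, loose, 1 kg: wooden base 105 x 155 x 14 mm, two wooden cheeks at y = +-65 mm, 85 mm high, brass knobs outside, between them a pale leatherette pad 96 x 112 x 16 mm on a stiff hinge along y, 75 mm up. Origin: centre of its underside, z up; the pad's face leans to its -x side. Which of the two stands is left or right varies.
- stand_round_seat (a point): Middle of the pad's face under the round pendant (42 mm round mount, flat top 10 to 22 mm off the face); axes as for the other stand. Not to be tested.
- box_white: Small square white gem box, 52 x 52 x 22 mm. Bystander, loose. Origin: centre of its underside.
- box_black: Small square black gem box, 52 x 52 x 22 mm. Bystander, loose. Origin: centre of its underside.
- box_small: Small square white gem box, 52 x 52 x 22 mm. Bystander, loose. Origin: centre of its underside.
- ring_block: Wooden cube (42 mm) with a ring standing in its top, 61 mm high in all. Bystander, loose. Origin: centre of its underside.
- pencil: Blue mechanical pencil, 140 mm long, 11 mm high, lying flat. Bystander, loose. Origin: centre of its underside.
- loupe: Folding steel loupe, 60 mm long, 16 mm high. Bystander, loose. Origin: underside of its folded case, 12 mm from the middle of the whole.
- scale: Flat pocket scale, 115 x 72 x 19 mm. Bystander, loose. Origin: centre of its underside.
There are look-alikes about, which are no part of the job. Of the things that look like the tester, the larger one is meant.

How it is judged:
On the way:
1. the probe stands square (within 10 degrees) on the middle of the rectangular stone's flat top (within 9 mm along it and 7 mm across), pressing with 1.5 to 5 N and still, for a second (contact force between tester and stand_rect between 1.5 and 5 N and x of probe_tip in the frame of stand_rect_seat between -0.009 and 0.009 m and y of probe_tip in the frame of stand_rect_seat between -0.007 and 0.007 m and z of probe_tip in the frame of stand_rect_seat above 0.007 m and angle between the z axis of tester and the z axis of stand_rect_seat, either way round below 0.175 rad and linear speed of tester below 0.02 m/s), for 1 s.
At the end, for the whole second after the job is handed in: The tester lies in its rest: its origin within about 6 mm of its home place in each direction (8 mm up the slope), probe down and within 8 mm of the trough's middle line, lying along the trough, released and at rest (x of tester in the frame of cradle between -0.005 and 0.006 m and y of tester in the frame of cradle between -0.006 and 0.006 m and z of tester in the frame of cradle between -0.006 and 0.008 m and x of probe_tip in the frame of cradle between -0.008 and 0.008 m and y of probe_tip in the frame of cradle between -0.008 and 0.008 m and z of probe_tip in the frame of cradle below -0.11 m and angle between the y axis of tester and the y axis of cradle, either way round below 0.2 rad and linear speed of tester below 0.02 m/s and contact force between tester and the fingers below 0.05 N); the robot touches nothing.
It fails at once if a stand, its pad or its stone is pressed harder than 8 N by the tester or the robot (contact force between any of tester, the fingers, the arm and stand_rect above 8 N or contact force between any of tester, the fingers, the arm and stand_round above 8 N).
It fails at once if a stand is shifted, or its pad turned, by more than 15 mm (distance of any of stand_rect, stand_round, stand_rect_seat, stand_round_seat from where it was at the start of the episode above 0.015 m).
It fails at once if the tester is dropped or forced into its rest: contact of more than 30 N (contact force between tester and rest above 30 N).
It fails at once if a bystander is shifted by more than 25 mm (distance of any of box_white, box_black, box_small, ring_block, pencil, loupe, scale from where it was at the start of the episode above 0.025 m).
It also fails if it takes over 69 s, if anything falls off the work surface, if the arm or the gripper's body presses on something with over 40 N, if the wrist force passes 120 N, or if a joint passes its speed limit or range.

## Working session

There is one attempt and no reset: what is moved stays moved. The work goes in short steps, Python scripts to look and compute and a shell command to move; the robot and the scene stay as the last step left them, time stands still between calls to the robot, and variables do not carry over. Pictures are saved under pics/ and viewed, at most 10 in all, crops included, and the job is handed in when it is done.

```bash
mkdir -p pics; python3 - <<'E'
from rig import status,capture,camera_params,manip
import cv2,numpy as np
print(status.state()); print(manip.tips_ahead)
for n in("scene","side","wrist"):
    im=capture(n); cv2.imwrite(f"pics/{n}0.png",im[:,:,::-1])
    p=camera_params(n); print(n,{k:np.round(v,4).tolist() for k,v in p.items()})
E
```

```text
{'time_s': 0.0, 'qpos': array([-1.21318117,  0.53714558, -0.00445444,  1.53881544,  0.00259153,
        1.06729119, -0.07119139]), 'dq': array([-2.64458633e-04,  4.87232213e-04, -1.22660756e-05,  2.23725768e-03,
       -1.04032548e-03, -5.20715314e-05, -9.68840360e-04]), 'effort': array([ 5.31767746e-04, -5.70977676e+01,  9.91100371e-01, -2.51595247e+01,
       -5.62219683e-02,  1.80933333e-02,  1.65238280e-04]), 'eef_pos': array([0.26708349, 0.59199683, 0.26287472]), 'tool_rot': array([-6.60566622e-01, -3.07111081e+00,  2.56932618e-03]), 'contact_force': array([-0.0132042 , -1.20167922, -0.78914156]), 'ft_torque': array([ 0.0202893 ,  0.03735553, -0.01676227]), 'grasp_force': 0.0, 'finger_gap': 0.08818081203094041}
0.025
scene {'K': [[604.2015, 0.0, 313.0201], [0.0, 604.2015, 239.9283], [0.0, 0.0, 1.0]], 'k1': -0.1385, 'R': [[0.1231, 0.9924, 0.0005], [0.712, -0.0879, -0.6966], [-0.6913, 0.0861, -0.7174]], 't': [-0.0754, -0.3231, 1.6189]}
side {'K': [[534.1516, 0.0, 317.0547], [0.0, 534.1516, 242.9048], [0.0, 0.0, 1.0]], 'k1': -0.1066, 'R': [[0.9038, -0.4277, 0.0115], [-0.2956, -0.6437, -0.7059], [0.3094, 0.6346, -0.7082]], 't': [-0.5135, 0.2427, 0.8569]}
wrist {'K': [[343.6388, 0.0, 319.2299], [0.0, 343.6388, 233.1806], [0.0, 0.0, 1.0]], 'k1': -0.0445, 'mount': [[-0.0002, -0.959, -0.2836, 0.0738], [1.0, -0.0004, 0.0005, -0.0005], [-0.0006, -0.2836, 0.959, -0.1204], [0.0, 0.0, 0.0, 1.0]]}
```

View pics/scene0.png

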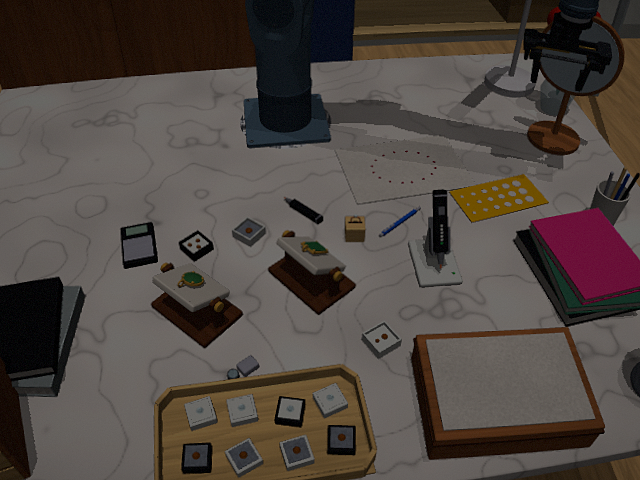

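View pics/side0.png

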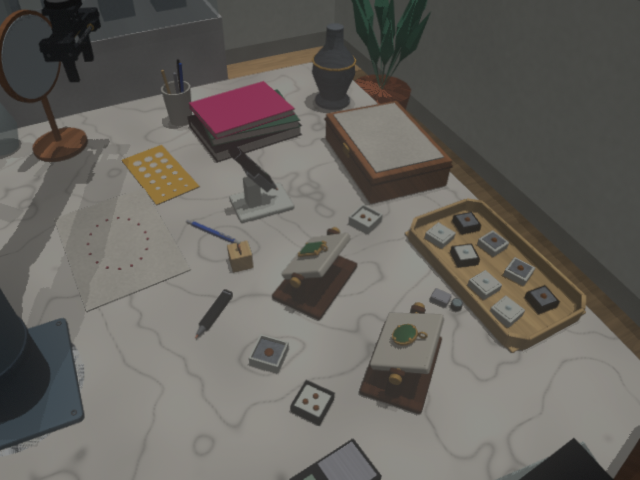

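The scene view shows the tester in its rest at (438,225). One stand is at (310,250), apparently the rectangular stone, and the other at (195,285), apparently the round one. The side view puts them at (255,180), (313,255) and (405,340). I'll enlarge these to pick exact pixels.

```bash
python3 - <<'E'
import cv2,numpy as np
s=cv2.imread("pics/scene0.png");d=cv2.imread("pics/side0.png")
def c(im,x,y,w=100,h=75): return cv2.resize(cv2.convertScaleAbs(im[y:y+h,x:x+w],alpha=1.6,beta=10),(400,300),interpolation=cv2.INTER_CUBIC)
m=np.vstack([np.hstack([c(s,262,225),c(s,385,185,136,102)]),np.hstack([c(d,265,220),c(d,215,143,100,75)])])
cv2.imwrite("pics/crops.png",m)
E
```

```text
(no output)
```

View pics/crops.png

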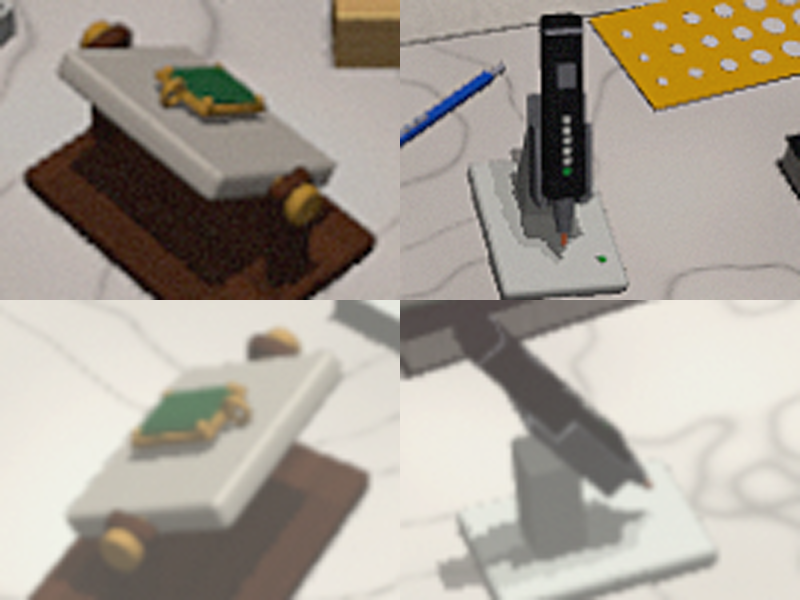

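The first stone is the rectangular one: emerald-cut, scene (316,246) and side (313,246). The tester leans in its rest with its lights facing the camera and its tip at scene (440,266), side (277,190). Next I'll triangulate.

```bash
cat > h.py <<'E'
import numpy as np,cv2
from rig import camera_params,status
from scipy.spatial.transform import Rotation as Ro
def ray(n,u,st=None):
    p=camera_params(n);K=np.array(p["K"]);k=p["k1"]
    xd=(np.array(u,float)-K[:2,2])/K[0,0]
    x=xd.copy()
    for _ in range(20): x=xd/(1+k*(x@x))
    d=np.append(x,1)
    if n=="wrist":
        M=np.array(p["mount"]);R=Ro.from_rotvec(st["tool_rot"]).as_matrix()
        d=R@M[:3,:3]@d;o=R@M[:3,3]+st["eef_pos"]
    else:
        R=np.array(p["R"]);o=-R.T@np.array(p["t"]);d=R.T@d
    return o,d/np.linalg.norm(d)
def tri(*rays):
    A=sum(np.eye(3)-np.outer(d,d) for o,d in rays);b=sum((np.eye(3)-np.outer(d,d))@o for o,d in rays)
    X=np.linalg.solve(A,b);return X,max(np.linalg.norm((np.eye(3)-np.outer(d,d))@(X-o)) for o,d in rays)
def plane(r,z): o,d=r;return o+d*(z-o[2])/d[2]
def unit(v): return v/np.linalg.norm(v)
E
python3 - <<'E'
from h import *
np.set_printoptions(precision=4,suppress=True)
S=lambda x,y:ray("scene",(262+x/4,225+y/4)); D=lambda x,y:ray("side",(265+x/4,220+(y-300)/4))
T=lambda x,y:ray("scene",(385+(x-400)*.34,185+y*.34)); U=lambda x,y:ray("side",(215+(x-400)/4,143+(y-300)/4))
for n in("scene","side"):print(n,ray(n,(320,240))[0])
sc={"A":(60,58),"B":(215,183),"C":(335,163),"D":(195,45),"k1":(100,33),"k2":(303,203),"st":(215,88)}
sd={"a":(340,358),"b":(222,515),"c":(72,510),"d":(190,370),"k1":(277,342),"k2":(122,550),"st":(187,413)}
for i in sc:
  for j in sd:
    X,e=tri(S(*sc[i]),D(*sd[j]))
    if e<.006: print(i,j,X,e)
print("tip",tri(T(563,243),U(650,487)))
print("tailtop",tri(T(563,17),ray("side",(232,150))))
for q in((470,168),(503,294),(628,288)): print("base s",plane(T(*q),.012))
for q in((458,515),(498,595),(717,555),(668,465)): print("base d",plane(U(*q),.012))
E
```

```text
scene [ 1.3584 -0.093   0.9365]
side [ 0.2707 -0.6072  0.7841]
A a [ 0.6011 -0.0607  0.1634] 0.003965390297592704
A b [ 0.5431 -0.0623  0.0993] 0.0010396446705534894
B a [0.6334 0.0014 0.1007] 0.0014898965091680013
B k2 [ 0.5334  0.0183 -0.0092] 0.0037649733134566916
C d [0.5876 0.0663 0.0541] 0.0018151870773771598
D c [0.4997 0.0073 0.0539] 0.0028287414876098467
D d [0.5599 0.0029 0.1192] 0.0010624917499231232
D st [ 0.5519 -0.0007  0.1052] 0.0053015724198930084
k1 k1 [ 0.5833 -0.0402  0.1604] 0.005396876679304178
k1 k2 [ 0.5043 -0.0409  0.0739] 0.0022277112086886465
k2 k1 [0.6257 0.0456 0.0736] 0.0004289337665901916
k2 st [0.5854 0.0555 0.0294] 0.0037639808061558843
st c [0.5074 0.0198 0.033 ] 0.0015011218744968387
st d [0.5685 0.0143 0.1015] 0.00516583653388083
st k1 [0.5991 0.0037 0.1252] 0.004161461607853876
st st [0.5604 0.0109 0.0867] 0.0012952762861576173
tip (array([0.5927, 0.2607, 0.0271]), np.float64(0.0015517351904726217))
tailtop (array([0.5026, 0.2668, 0.1555]), np.float64(0.00013390677776207527))
base s [0.4992 0.2199 0.012 ]
base s [0.6184 0.2148 0.012 ]
base s [0.6243 0.3018 0.012 ]
base d [0.4924 0.2981 0.012 ]
base d [0.4907 0.2258 0.012 ]
base d [0.6105 0.2065 0.012 ]
base d [0.6162 0.2899 0.012 ]
```

```bash
cat >> h.py <<'E'
def pose(y,z):
    z=unit(np.array(z,float));y=np.array(y,float);y=unit(y-z*(y@z));return np.column_stack([np.cross(y,z),y,z])
def plan(R1,p1,R0=None,p0=None):
    s=status.state()
    if R0 is None:R0=Ro.from_rotvec(s["tool_rot"]).as_matrix()
    if p0 is None:p0=s["eef_pos"]
    w=Ro.from_matrix(R0.T@R1).as_rotvec();u=w/np.radians(120)
    print("turn units",np.round(u,4),"rows>=",np.linalg.norm(u)/.0597)
    for n,R in(("before",R0),("after",R1)):
        d=R.T@(p1-p0)/.3;print("shift",n,np.round(d,4),"rows>=",np.linalg.norm(d)/.139)
a=np.radians(-3.9);c=np.array([np.cos(a),np.sin(a),0])
zt=np.cos(np.radians(35))*np.array([0,0,1])-np.sin(np.radians(35))*c
yt=np.array([-np.sin(a),np.cos(a),0]);Rg=pose(yt,-zt)
org=np.array([.5927,.2607,.0271])+.13*zt
grasp=org+.006*zt
E
python3 - <<'E'
from h import *
print(Rg,org); plan(Rg,grasp+.12*zt)
E
```

```text
[[-8.17255117e-01  6.80152907e-02  5.72248193e-01]
 [ 5.57148644e-02  9.97684279e-01 -3.90119680e-02]
 [-5.73576436e-01 -3.32255494e-18 -8.19152044e-01]] [0.51830773 0.26577156 0.13358977]
turn units [-0.0525 -0.2886 -0.1643] rows>= 5.632083423751774
shift before [-0.9847 -0.7311  0.0885] rows>= 8.846440969733717
shift after [-0.4974 -1.0284  0.4551] rows>= 8.846440969733717
```

```bash
python3 -m creep '[[0,0,0,-0.05,-0.036,0,-1],[0,0,0,-0.09,-0.067,0,-1],[0,0,0,-0.09,-0.067,0,-1],[0,0,0,-0.1,-0.074,0,-1],[0,0,0,-0.1,-0.074,0,-1],[0,0,0,-0.1,-0.074,0,-1],[0,0,0,-0.1,-0.074,0,-1],[0,0,0,-0.1,-0.074,0.02,-1],[0,0,0,-0.1,-0.074,0.02,-1],[0,0,0,-0.09,-0.067,0.02,-1],[0,0,0,-0.065,-0.05,0.028,-1],[0,0,0,0,0,0,-1]]'
python3 -m creep '[[-0.004,-0.02,-0.012,0,0,0,-1],[-0.0075,-0.041,-0.0235,0,0,0,-1],[-0.0075,-0.041,-0.0235,0,0,0,-1],[-0.0075,-0.041,-0.0235,0,0,0,-1],[-0.0075,-0.041,-0.0235,0,0,0,-1],[-0.0075,-0.041,-0.0235,0,0,0,-1],[-0.0075,-0.041,-0.0235,0,0,0,-1],[-0.0035,-0.022,-0.012,0,0,0,-1],[0,0,0,0,0,0,-1],[0,0,0,0,0,0,-1]]'
python3 - <<'E'
from h import *
from rig import capture
s=status.state();print(s["qpos"],s["contact_force"]);plan(Rg,grasp+.12*zt);plan(Rg,grasp)
cv2.imwrite("pics/w1.png",capture("wrist")[:,:,::-1])
E
```

```text
time_s: 1.15
eef_pos: [0.4486, 0.2646, 0.236]
tool_rot: [0.673, 3.068, -0.007]
contact_force: [0.0, 0.1, -0.1]
finger_gap: 0.0879
grasp_force: 0.0
time_s: 1.98
eef_pos: [0.4459, 0.2714, 0.2371]
tool_rot: [0.095, 2.543, -0.026]
contact_force: [-0.8, 0.1, 0.3]
finger_gap: 0.0883
grasp_force: 0.0
[-1.20231873  0.24065692  0.32944556  2.25722551  0.97504867  0.4943848
 -0.23879893] [-0.79165673  0.11031727  0.25439865]
turn units [-0.0006 -0.0066 -0.003 ] rows>= 0.12205252222222873
shift before [-0.0004 -0.0023  0.0014] rows>= 0.019489368218428185
shift after [-0.0004 -0.0023  0.0014] rows>= 0.019489368218428196
turn units [-0.0006 -0.0066 -0.003 ] rows>= 0.12205252222222873
shift before [-0.006  -0.0018  0.4013] rows>= 2.887670846527438
shift after [-4.000e-04 -2.300e-03  4.014e-01] rows>= 2.887670846527439
```

View pics/w1.png

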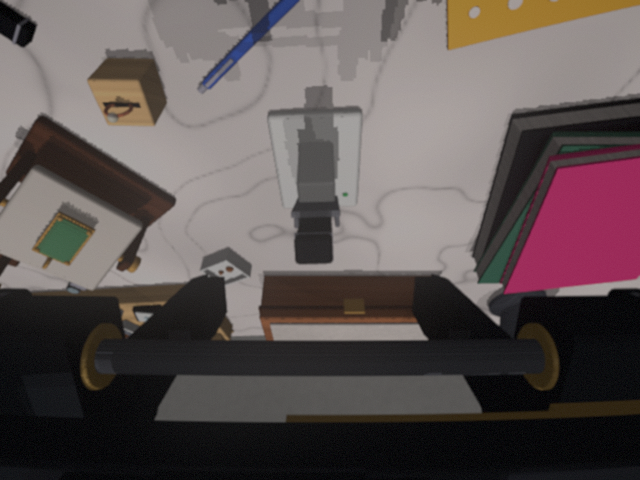

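The wrist view shows the tester's tail end centred at (314,248), against (318,247) predicted. The grasp estimate is therefore good to about 2–3 mm, and I'll shift about 2 mm in −y as I go in.

```bash
python3 -m creep '[[0,-0.006,-0.003,0,-0.007,0.02,-1],[0,0,0,0,0,0.05,-1],[0,0,0,0,0,0.06,-1],[0,0,0,0,0,0.06,-1],[0,0,0,0,0,0.06,-1],[0,0,0,0,0,0.05,-1],[0,0,0,0,0,0.04,-1],[0,0,0,0,0,0.03,-1],[0,0,0,0,0,0.02,-1],[0,0,0,0,0,0.01,-1],[0,0,0,0,0,0,-1],[0,0,0,0,0,0,-1]]'
python3 - <<'E'
from h import *
s=status.state();print(s["contact_force"]);plan(Rg,grasp)
E
python3 -m creep '[[0,0,0,0,0,0,1],[0,0,0,0,0,0,1],[0,0,0,0,0,0,1],[0,0,0,0,0,0,1],[0,0,0,0,0,0,1],[0,0,0,0,0,0,1],[0,0,0,0,0,0,1],[0,0,0,0,0,0,1],[0,0,0,0,0,0,1],[0,0,0,0,0,0,1]]' 35
```

```text
time_s: 3.03
eef_pos: [0.5158, 0.2636, 0.1392]
tool_rot: [0.09, 2.529, -0.028]
contact_force: [0.6, 0.4, 0.3]
finger_gap: 0.0881
grasp_force: 0.0
[0.60189461 0.37017961 0.3173406 ]
turn units [-0.0009  0.0002 -0.0013] rows>= 0.02698590838653585
shift before [ 0.0044  0.0079 -0.0002] rows>= 0.06540590628072512
shift after [ 0.0044  0.0079 -0.0002] rows>= 0.06540590628072514
time_s: 3.87
eef_pos: [0.5153, 0.2637, 0.139]
tool_rot: [0.088, 2.529, -0.029]
contact_force: [0.0, -0.2, 1.5]
finger_gap: 0.0255
grasp_force: 34.7
```

```bash
python3 - <<'E'
from rig import status;import json
s=status.state();json.dump({"p":s["eef_pos"].tolist(),"r":s["tool_rot"].tolist()},open("home.json","w"));print(s["eef_pos"],s["tool_rot"])
E
python3 -m creep '[[0,0,0,0,0,-0.004,1],[0,0,0,-0.01,0,0,1],[0,0,0,-0.02,0,0,1],[0,0,0,-0.03,0,0,1],[0,0,0,-0.03,0,0,1],[0,0,0,-0.04,0,0,1],[0,0,0,-0.05,0,0,1],[0,0,0,-0.05,0,0,1],[0,0,0,-0.04,0,0,1],[0,0,0,-0.02,0,0,1],[0,0,0,-0.01,0,0,1],[0,0,0,0,0,0,1]]'
python3 - <<'E'
from h import *
from rig import capture
s=status.state();print(s["contact_force"],s["qpos"],s["grasp_force"])
# hover pose over stone
n=unit(np.array([-.277,.4,.875]));st=np.array([.5604,.0109,.0867])
# rectangle fit
P={k:np.array(v) for k,v in dict(A=[.5431,-.0623,.0993],B=[.6334,.0014,.1007],D=[.4997,.0073,.0539],C=[.5876,.0663,.0541]).items()}
h=unit(P["B"]-P["A"]+P["C"]-P["D"]);u=P["A"]-P["D"]+P["B"]-P["C"];h[2]=0;h=unit(h);u=unit(u-h*(u@h));n=np.cross(u,h);n*=np.sign(n[2])
m=sum(P.values())/4;print("h",h,"u",u,"n",n,"tilt",np.degrees(np.arccos(n[2])),"mid",m,"stone rel",[(st-m)@v for v in(u,h,n)])
from json import load
R0=Ro.from_rotvec(s["tool_rot"]).as_matrix()
R1=pose(R0[:,1],-n);plan(R1,st+n*(.136+.06));plan(pose(h,-n),st+n*(.136+.06))
cv2.imwrite("pics/w2.png",capture("wrist")[:,:,::-1])
E
```

```text
[0.51527422 0.26373617 0.13903247] [ 0.08825833  2.52897512 -0.02877543]
time_s: 4.87
eef_pos: [0.5884, 0.2582, 0.1918]
tool_rot: [0.09, 2.529, -0.029]
contact_force: [-0.0, -0.4, -2.0]
finger_gap: 0.0259
grasp_force: 34.7
[-0.03874818 -0.35022074 -1.99335542] [-0.89197386  0.48151159  0.2788071   2.04939898  1.05202022  0.31475725
 -0.13867768] 34.732584783341736
h [0.82363714 0.56711715 0.        ] u [ 0.49267044 -0.71551648  0.49528981] n [-0.28088735  0.40793908  0.86872781] tilt 29.688862709052316 mid [0.56595  0.003175 0.077   ] stone rel [np.float64(-0.0034573746030451174), np.float64(-0.00019020610156002843), np.float64(0.01313691392577219)]
turn units [ 0.1884  0.1269 -0.0255] rows>= 3.829118177745172
shift before [ 0.069  -0.576  -0.3135] rows>= 4.744258314997806
shift after [ 0.15   -0.641  -0.0391] rows>= 4.744258314997807
turn units [0.2291 0.0415 0.3619] rows>= 7.208227389875563
shift before [ 0.069  -0.576  -0.3135] rows>= 4.744258314997806
shift after [-0.3704 -0.5442 -0.0391] rows>= 4.744258314997807
```

View pics/w2.png

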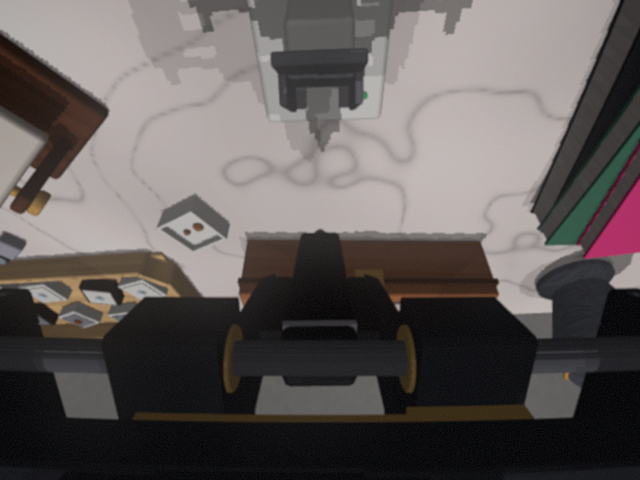

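The tester is held straight in the fingers and is clear of the trough. I'll hover over the rectangular stone, 60 mm off.

```bash
python3 -m creep '[[0,0,0,0,0,-0.04,1],[0,0,0,0,0,-0.08,1],[0,0,0,0,0,-0.08,1],[0,0,0,0,0,-0.08,1],[0,0,0,0,0,-0.03,1],[0.02,0.013,-0.0025,0,0,0,1],[0.036,0.024,-0.005,0,0,0,1],[0.04,0.027,-0.0055,0,0,0,1],[0.04,0.027,-0.0055,0,0,0,1],[0.036,0.024,-0.005,0,0,0,1],[0.016,0.011,-0.002,0,0,0,1],[0,0,0,0,0,0,1]]'
cat >> h.py <<'E'
hh=np.array([.82364,.56712,0]);nn=np.array([-.28089,.40794,.86873]);uu=np.cross(hh,nn);st=np.array([.5604,.0109,.0867])
E
python3 - <<'E'
from h import *
s=status.state();print(s["qpos"],uu)
R0=Ro.from_rotvec(s["tool_rot"]).as_matrix()
plan(pose(R0[:,1],-nn),st+nn*(.136+.06))
E
```

```text
time_s: 5.92
eef_pos: [0.5353, 0.2636, 0.2661]
tool_rot: [0.191, 2.754, -0.574]
contact_force: [-0.4, -0.4, -2.3]
finger_gap: 0.026
grasp_force: 34.7
[-0.85766802  0.48274692  0.09505854  1.73274684  0.53488476  1.08626307
  0.36933328] [ 0.49267416 -0.71552078  0.49529404]
turn units [-0.0004  0.0008  0.    ] rows>= 0.01551572220341151
shift before [ 0.067  -0.5324  0.2338] rows>= 4.211254770740687
shift after [ 0.0666 -0.5326  0.2335] rows>= 4.211254770740687
```

```bash
python3 -m creep '[[0,0,0,0,-0.04,0,1],[0,0,0,0.01,-0.08,0,1],[0,0,0,0.015,-0.1,0,1],[0,0,0,0.015,-0.1,0,1],[0,0,0,0.015,-0.1,0,1],[0,0,0,0.012,-0.08,0.03,1],[0,0,0,0,-0.032,0.05,1],[0,0,0,0,0,0.07,1],[0,0,0,0,0,0.06,1],[0,0,0,0,0,0.023,1],[0,0,0,0,0,0,1],[0,0,0,0,0,0,1]]'
python3 - <<'E'
from h import *
from rig import capture
import pickle
s=status.state();pickle.dump(s,open("w3.pkl","wb"));print(s["contact_force"],s["qpos"])
w=capture("wrist");a=capture("scene");b=capture("side")
for n,i in(("w",w),("a",a),("b",b)):cv2.imwrite(f"pics/{n}3.png",i[:,:,::-1])
c=lambda im,x,y,w,h:cv2.resize(cv2.convertScaleAbs(im[y:y+h,x:x+w],alpha=1.6,beta=10),(400,300),interpolation=cv2.INTER_CUBIC)
cv2.imwrite("pics/c3.png",np.vstack([np.hstack([c(a,262,205,100,75),c(b,265,200,100,75)]),np.hstack([c(w,0,0,640,480),c(w,200,100,240,180)])])[:,:,::-1])
plan(pose(Ro.from_rotvec(s["tool_rot"]).as_matrix()[:,1],-nn),st+nn*(.136+.06))
E
```

```text
time_s: 6.92
eef_pos: [0.5043, 0.0895, 0.2586]
tool_rot: [0.192, 2.753, -0.571]
contact_force: [0.4, 0.7, -0.3]
finger_gap: 0.0258
grasp_force: 34.7
[ 0.41590953  0.69776789 -0.33615005] [-0.71090639  0.29397114  0.17062483  2.05232448  0.63092002  0.87245939
  0.45186714]
turn units [0.0011 0.0017 0.0001] rows>= 0.034258802809003515
shift before [0.0013 0.0037 0.0064] rows>= 0.05408695048660874
shift after [0.0013 0.0037 0.0064] rows>= 0.054086950486608734
```

View pics/c3.png

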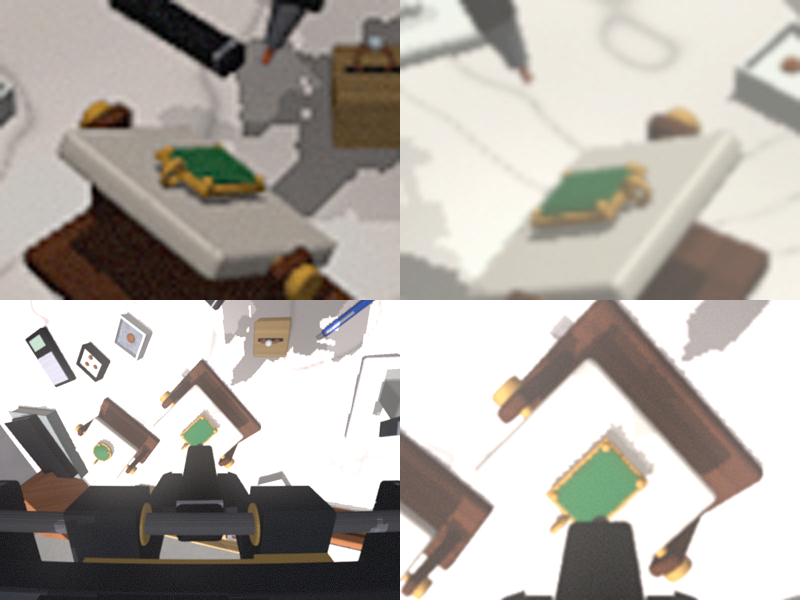

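The probe tip shows at scene (329,220) and side (296,220). The stone is unobstructed in all three views. I'll take its green centroid in each and measure it relative to the tip.

```bash
python3 - <<'E'
from h import *
import pickle
s=pickle.load(open("w3.pkl","rb"));np.set_printoptions(precision=4,suppress=True)
C={}
for n,f,box in(("scene","a",(295,230,345,265)),("side","b",(290,235,335,262)),("wrist","w",(280,150,370,225))):
    im=cv2.imread(f"pics/{f}3.png");x0,y0,x1,y1=box;q=im[y0:y1,x0:x1].astype(int)
    m=((q[:,:,1]>q[:,:,2]*1.25)&(q[:,:,1]>q[:,:,0]*1.1)).astype(np.uint8)
    k,l,stt,cen=cv2.connectedComponentsWithStats(m);i=1+np.argmax(stt[1:,4])
    r=cv2.minAreaRect(np.argwhere(l==i)[:,::-1].astype(np.float32));C[n]=np.array(r[0])+(x0,y0)
    print(n,stt[i],cen[i]+(x0,y0),r)
    C[n]=cen[i]+(x0,y0)
R=[ray(n,C[n],s) for n in C]
X2,e2=tri(*R[:2]);X3,e3=tri(*R);print("stone 2cam",X2,e2,"3cam",X3,e3)
tip,et=tri(ray("scene",(262+267/4,205+62/4)),ray("side",(265+127/4,200+81/4)))
Rt=Ro.from_rotvec(s["tool_rot"]).as_matrix();tk=s["eef_pos"]+Rt@[0,0,.136]
print("tip cam",tip,et,"kin",tk,"diff tool",Rt.T@(tip-tk))
m=np.array([.56595,.003175,.077])
for X in(X2,X3):
  print("stone rel pad u,h,n",[(X-m)@v for v in(uu,hh,nn)],"rel tip cam, tool axes",Rt.T@(X-tip),"kin",Rt.T@(X-tk))
E
```

```text
scene [ 10  12  20   9 115] [315.2261 245.8522] ((19.5, 16.0), (8.0, 19.0), 90.0)
side [ 11   7  20  11 114] [310.7281 246.9825] ((20.538461685180664, 12.19230842590332), (7.648529529571533, 20.199962615966797), 78.69007110595703)
wrist [  15   41   47   34 1073] [318.8267 210.0652] ((37.90894317626953, 62.77635955810547), (30.409557342529297, 43.35340118408203), 47.29060745239258)
stone 2cam [0.5591 0.0107 0.0896] 0.0002567485816681313 3cam [0.5578 0.0105 0.0888] 0.0018077703953099421
tip cam [0.5438 0.038  0.1393] 0.0007671501253464204 kin [0.5428 0.0341 0.1405] diff tool [-0.0003  0.0043 -0.0003]
stone rel pad u,h,n [np.float64(-0.0025234852575125016), np.float64(-0.0013591807551634459), np.float64(0.015978562550453494)] rel tip cam, tool axes [ 0.0006 -0.0038  0.0586] kin [0.0003 0.0004 0.0583]
stone rel pad u,h,n [np.float64(-0.0033789894982715727), np.float64(-0.002553516473816415), np.float64(0.015489869543135425)] rel tip cam, tool axes [ 0.002  -0.004   0.0591] kin [0.0017 0.0003 0.0588]
```

```bash
python3 -m creep '[[0,0,0,0.003,-0.006,0,1],[0,0,0,0,-0.006,0.02,1],[0,0,0,0,0,0.03,1],[0,0,0,0,0,0.03,1],[0,0,0,0,0,0.025,1],[0,0,0,0,0,0.02,1],[0,0,0,0,0,0.015,1],[0,0,0,0,0,0.01,1],[0,0,0,0,0,0,1],[0,0,0,0,0,0,1]]'
python3 - <<'E'
from h import *
from rig import capture
import pickle
s=status.state();pickle.dump(s,open("w4.pkl","wb"));print(s["contact_force"],s["qpos"])
a=capture("scene");b=capture("side")
for n,i in(("a",a),("b",b)):cv2.imwrite(f"pics/{n}4.png",i[:,:,::-1])
c=lambda im,x,y,w,h:cv2.resize(cv2.convertScaleAbs(im[y:y+h,x:x+w],alpha=1.8,beta=10),(400,300),interpolation=cv2.INTER_CUBIC)
cv2.imwrite("pics/c4.png",np.hstack([c(a,285,215,60,45),c(b,280,215,60,45)])[:,:,::-1])
E
```

```text
time_s: 7.9
eef_pos: [0.516, 0.0683, 0.2202]
tool_rot: [0.192, 2.754, -0.571]
contact_force: [-0.5, -0.1, -1.2]
finger_gap: 0.0261
grasp_force: 34.7
[-0.45070487 -0.08070622 -1.23217362] [-0.67704409  0.3615447   0.1951432   2.0795816   0.67313441  0.76582904
  0.42769326]
```

View pics/c4.png

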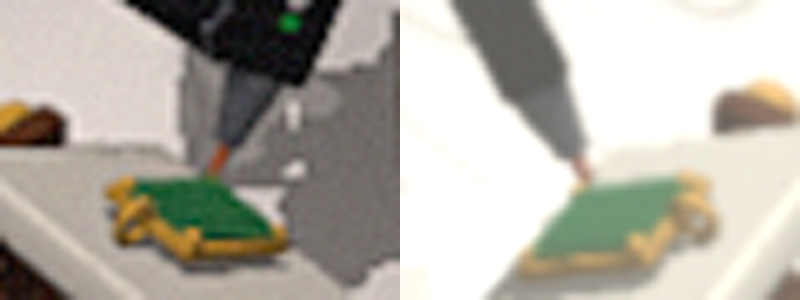

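The tip is now at scene (317,241) and side (308,242), just above the stone. Next I'll compute where its axis meets the stone.

```bash
python3 - <<'E'
from h import *
import pickle
np.set_printoptions(precision=4,suppress=True)
s=pickle.load(open("w4.pkl","rb"));k=60/400
tip,e=tri(ray("scene",(285+213*k,215+176*k)),ray("side",(280+187*k,215+180*k)))
X,e2=tri(ray("scene",(315.23,245.85)),ray("side",(310.73,246.98)))
Rt=Ro.from_rotvec(s["tool_rot"]).as_matrix()
# tester axis from grip point to tip (camera) vs kin
tk=s["eef_pos"]+Rt@[0,0,.136]
print(tip,e,tk,Rt.T@(tip-tk),"stone rel tip tool",Rt.T@(X-tip),"in u,h,n",[(X-tip)@v for v in(uu,hh,nn)])
print("u,h in tool",Rt.T@uu,Rt.T@hh)
E
```

```text
[0.5562 0.0149 0.0992] 0.00042932173921112296 [0.5545 0.0129 0.1022] [-0.0005  0.0032  0.0022] stone rel tip tool [0.0002 0.0003 0.0108] in u,h,n [np.float64(-0.00032090737440336226), np.float64(4.6837277524318595e-05), np.float64(-0.01083666877589714)]
u,h in tool [-0.6764 -0.7365  0.0008] [-0.7365  0.6764  0.0021]
```

```bash
cat > f.py <<'E'
from h import *
from rig import capture
F=[];P=[]
for i in range(12):
    capture("side");s=status.state();R=Ro.from_rotvec(s["tool_rot"]).as_matrix();F.append(R.T@s["contact_force"]);P.append(s["eef_pos"])
F=np.array(F);print("t",s["time_s"],"F tool mean",F.mean(0).round(2),"sd",F.std(0).round(2),"pos",np.mean(P,0).round(5),"axial",round(float(np.mean(P,0)@R[:,2]),5))
E
python3 f.py
python3 -m creep '[[0,0,0,-0.002,-0.002,0.005,1],[0,0,0,0,0,0.007,1],[0,0,0,0,0,0.006,1],[0,0,0,0,0,0.005,1],[0,0,0,0,0,0.003,1],[0,0,0,0,0,0,1]]'
python3 f.py
```

```text
t 8.6 F tool mean [0.39 0.53 1.07] sd [0.42 0.46 0.42] pos [0.51599 0.06842 0.22044] axial -0.07321
time_s: 9.1
eef_pos: [0.5185, 0.0643, 0.2137]
tool_rot: [0.192, 2.754, -0.572]
contact_force: [0.1, 0.2, -0.9]
finger_gap: 0.0261
grasp_force: 34.7
t 9.7 F tool mean [0.42 0.53 1.19] sd [0.49 0.3  0.41] pos [0.51861 0.06456 0.21397] axial -0.06526
```

Not touching yet. I'll advance in small steps.

```bash
python3 -m creep '[[0,0,0,0,0,0.002,1],[0,0,0,0,0,0.002,1],[0,0,0,0,0,0.002,1],[0,0,0,0,0,0.001,1],[0,0,0,0,0,0,1]]'
python3 f.py
```

```text
time_s: 10.12
eef_pos: [0.5193, 0.0638, 0.2122]
tool_rot: [0.192, 2.753, -0.571]
contact_force: [-0.6, 0.5, 0.4]
finger_gap: 0.0257
grasp_force: 34.7
t 10.7167 F tool mean [ 0.48  0.21 -0.7 ] sd [0.42 0.41 0.47] pos [0.51923 0.06374 0.21217] axial -0.06317
```

```bash
python3 -m creep '[[0,0,0,0,0,0.002,1],[0,0,0,0,0,0.002,1],[0,0,0,0,0,0,1],[0,0,0,0,0,0,1]]'
python3 f.py
```

```text
time_s: 11.05
eef_pos: [0.5196, 0.0633, 0.2111]
tool_rot: [0.192, 2.753, -0.571]
contact_force: [-1.5, 1.5, 1.8]
finger_gap: 0.026
grasp_force: 34.7
t 11.65 F tool mean [ 0.46  0.45 -1.74] sd [0.38 0.7  0.34] pos [0.51957 0.06324 0.21112] axial -0.06197
```

The press is about 2.9 N axial. I'll hold still and check the position visually.

```bash
R='[[0,0,0,0,0,0,1],[0,0,0,0,0,0,1],[0,0,0,0,0,0,1],[0,0,0,0,0,0,1],[0,0,0,0,0,0,1],[0,0,0,0,0,0,1],[0,0,0,0,0,0,1],[0,0,0,0,0,0,1],[0,0,0,0,0,0,1],[0,0,0,0,0,0,1],[0,0,0,0,0,0,1],[0,0,0,0,0,0,1]]' 
python3 -m creep '[[0,0,0,0,0,0,1],[0,0,0,0,0,0,1],[0,0,0,0,0,0,1],[0,0,0,0,0,0,1],[0,0,0,0,0,0,1],[0,0,0,0,0,0,1],[0,0,0,0,0,0,1],[0,0,0,0,0,0,1],[0,0,0,0,0,0,1],[0,0,0,0,0,0,1],[0,0,0,0,0,0,1],[0,0,0,0,0,0,1]]'
python3 -m creep '[[0,0,0,0,0,0,1],[0,0,0,0,0,0,1],[0,0,0,0,0,0,1],[0,0,0,0,0,0,1],[0,0,0,0,0,0,1],[0,0,0,0,0,0,1],[0,0,0,0,0,0,1],[0,0,0,0,0,0,1],[0,0,0,0,0,0,1],[0,0,0,0,0,0,1],[0,0,0,0,0,0,1],[0,0,0,0,0,0,1]]'
python3 f.py
python3 - <<'E'
import cv2,numpy as np
from rig import capture
a=capture("scene");b=capture("side")
c=lambda im,x,y,w,h:cv2.resize(cv2.convertScaleAbs(im[y:y+h,x:x+w],alpha=1.8,beta=10),(400,300),interpolation=cv2.INTER_CUBIC)
cv2.imwrite("pics/c5.png",np.hstack([c(a,285,215,60,45),c(b,280,215,60,45)])[:,:,::-1])
E
```

```text
time_s: 12.65
eef_pos: [0.5195, 0.0632, 0.2111]
tool_rot: [0.192, 2.753, -0.571]
contact_force: [0.0, 1.4, 1.8]
finger_gap: 0.0259
grasp_force: 34.7
time_s: 13.65
eef_pos: [0.5196, 0.0632, 0.2111]
tool_rot: [0.192, 2.753, -0.571]
contact_force: [-1.2, 1.7, 0.8]
finger_gap: 0.0258
grasp_force: 34.7
t 14.25 F tool mean [ 0.33  0.48 -1.56] sd [0.41 0.56 0.41] pos [0.51954 0.06319 0.21109] axial -0.06195
```

View pics/c5.png

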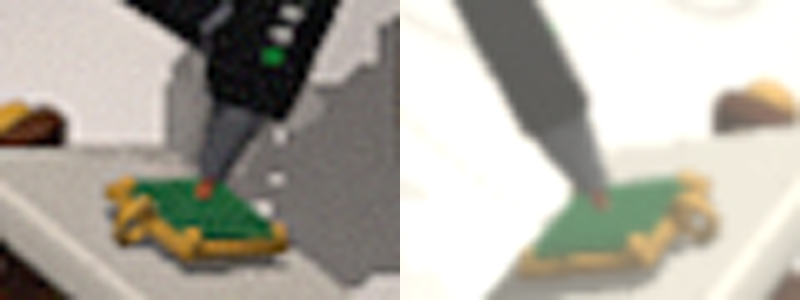

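The tip is on the stone and the press holds at about 2.7 N. It looks perhaps 3–4 mm down-slope of centre (tip at scene crop (203,199), stone centre (204,210)). To be safe I'll lift, move 3 mm up-slope and test again.

```bash
python3 -m creep '[[0,0,0,0,0,-0.008,1],[0,0,0,0,0,-0.012,1],[0,0,0,-0.007,-0.0075,0,1],[0,0,0,0,0,0,1],[0,0,0,0,0,0.004,1],[0,0,0,0,0,0.004,1],[0,0,0,0,0,0.003,1],[0,0,0,0,0,0.002,1],[0,0,0,0,0,0.002,1],[0,0,0,0,0,0.002,1],[0,0,0,0,0,0.002,1],[0,0,0,0,0,0,1]]'
python3 f.py
```

```text
time_s: 15.35
eef_pos: [0.5209, 0.0611, 0.2129]
tool_rot: [0.192, 2.754, -0.571]
contact_force: [-1.5, 0.4, 1.2]
finger_gap: 0.026
grasp_force: 34.7
t 15.95 F tool mean [ 0.78 -0.45 -1.74] sd [0.33 0.62 0.35] pos [0.52096 0.06112 0.2129 ] axial -0.0623
```

```bash
python3 -m creep '[[0,0,0,0,0,0,1],[0,0,0,0,0,0,1],[0,0,0,0,0,0,1],[0,0,0,0,0,0,1],[0,0,0,0,0,0,1],[0,0,0,0,0,0,1],[0,0,0,0,0,0,1],[0,0,0,0,0,0,1],[0,0,0,0,0,0,1],[0,0,0,0,0,0,1],[0,0,0,0,0,0,1],[0,0,0,0,0,0,1]]'
python3 f.py
python3 -m creep '[[0,0,0,0,0,0,1],[0,0,0,0,0,0,1],[0,0,0,0,0,0,1],[0,0,0,0,0,0,1],[0,0,0,0,0,0,1],[0,0,0,0,0,0,1],[0,0,0,0,0,-0.01,1],[0,0,0,0,0,-0.03,1],[0,0,0,0,0,-0.06,1],[0,0,0,0,0,-0.06,1],[0,0,0,0,0,-0.06,1],[0,0,0,0,0,-0.02,1]]'
python3 - <<'E'
from h import *
import json
H=json.load(open("home.json"));Rh=Ro.from_rotvec(H["r"]).as_matrix();p=np.array(H["p"])
plan(Rh,p-Rh[:,0]*.09-Rh[:,2]*.06)
E
```

```text
time_s: 16.95
eef_pos: [0.521, 0.0611, 0.2129]
tool_rot: [0.192, 2.754, -0.571]
contact_force: [-1.1, 1.0, 1.2]
finger_gap: 0.026
grasp_force: 34.7
t 17.55 F tool mean [ 0.88 -0.4  -1.78] sd [0.57 0.47 0.45] pos [0.52098 0.06112 0.21288] axial -0.06228
time_s: 18.55
eef_pos: [0.5009, 0.0924, 0.2777]
tool_rot: [0.191, 2.752, -0.566]
contact_force: [0.4, 0.6, -1.5]
finger_gap: 0.0261
grasp_force: 34.7
turn units [-0.1865 -0.1249  0.0253] rows>= 3.7830799188874864
shift before [-0.0883  0.593  -0.0668] rows>= 4.339611271427465
shift after [-0.0413  0.5734  0.1826] rows>= 4.339611271427465
```

Both holds are done. Now back to a point above the rest: shift first, then turn.

```bash
python3 -m creep '[[0,0,0,-0.006,0.04,-0.02,1],[0,0,0,-0.012,0.08,-0.02,1],[0,0,0,-0.015,0.1,-0.02,1],[0,0,0,-0.015,0.1,-0.007,1],[0,0,0,-0.015,0.1,0,1],[0,0,0,-0.013,0.09,0,1],[0,0,0,-0.012,0.083,0,1],[-0.017,-0.012,0.0023,0,0,0,1],[-0.034,-0.023,0.0046,0,0,0,1],[-0.034,-0.023,0.0046,0,0,0,1],[-0.034,-0.023,0.0046,0,0,0,1],[-0.034,-0.023,0.0046,0,0,0,1]]'
python3 -m creep '[[-0.0335,-0.021,0.0046,0,0,0,1],[0,0,0,0,0,0,1],[0,0,0,0,0,0,1],[0,0,0,0,0,0,1]]'
python3 - <<'E'
from h import *
import json
H=json.load(open("home.json"));Rh=Ro.from_rotvec(H["r"]).as_matrix();p=np.array(H["p"])
plan(Rh,p-Rh[:,0]*.05-Rh[:,2]*.0012);print(status.state()["qpos"])
E
```

```text
time_s: 19.55
eef_pos: [0.5538, 0.2598, 0.2361]
tool_rot: [0.104, 2.575, -0.12]
contact_force: [1.0, -0.4, -1.9]
finger_gap: 0.0254
grasp_force: 34.7
time_s: 19.88
eef_pos: [0.5547, 0.2601, 0.237]
tool_rot: [0.088, 2.532, -0.035]
contact_force: [0.3, 0.3, -2.5]
finger_gap: 0.026
grasp_force: 34.7
turn units [-0.002  -0.0014  0.0008] rows>= 0.04270251483009611
shift before [0.1282 0.0043 0.1881] rows>= 1.6377979071877133
shift after [0.1287 0.0033 0.1877] rows>= 1.6377979071877138
[-0.91425251  0.35781478  0.23698511  2.08295239  0.9343985   0.42156942
 -0.02147013]
```

```bash
python3 -m creep '[[-0.002,-0.0014,0.001,0,0.003,0.02,1],[0,0,0,0,0,0.05,1],[0,0,0,0,0,0.05,1],[0,0,0,0,0,0.04,1],[0,0,0,0,0,0.02,1],[0,0,0,0,0,0.007,1],[0,0,0,0.03,0,0,1],[0,0,0,0.05,0,0,1],[0,0,0,0.035,0,0,1],[0,0,0,0.013,0,0,1],[0,0,0,0,0,0,1],[0,0,0,0,0,0,1]]'
python3 - <<'E'
from h import *
import json
H=json.load(open("home.json"));Rh=Ro.from_rotvec(H["r"]).as_matrix();p=np.array(H["p"])
plan(Rh,p-Rh[:,2]*.0012)
from rig import capture
a=capture("scene");b=capture("side");w=capture("wrist")
c=lambda im,x,y,w,h:cv2.resize(cv2.convertScaleAbs(im[y:y+h,x:x+w],alpha=1.8,beta=10),(400,300),interpolation=cv2.INTER_CUBIC)
cv2.imwrite("pics/c6.png",np.vstack([np.hstack([c(a,395,190,100,75),c(b,225,145,80,60)]),np.hstack([c(w,0,0,640,480),c(w,240,60,160,120)])])[:,:,::-1])
E
```

```text
time_s: 20.88
eef_pos: [0.5553, 0.2606, 0.1694]
tool_rot: [0.088, 2.528, -0.026]
contact_force: [0.0, 1.0, -2.2]
finger_gap: 0.0258
grasp_force: 34.7
turn units [ 0.0009  0.0005 -0.0003] rows>= 0.01793572049690944
shift before [0.1676 0.001  0.0018] rows>= 1.2057581829642847
shift after [0.1676 0.0011 0.002 ] rows>= 1.2057581829642847
```

View pics/c6.png

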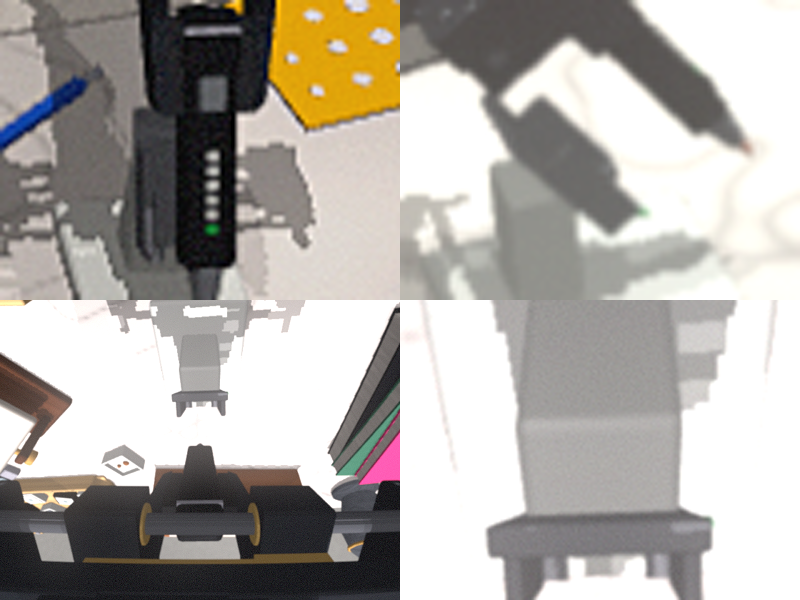

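The tester is parallel to the trough and 50 mm out along the open side, and aligned with it in the scene and wrist views. I'll lay it in slowly.

```bash
python3 -m creep '[[0,0,0,0.015,0.001,0,1],[0,0,0,0.025,0,0,1],[0,0,0,0.025,0,0,1],[0,0,0,0.02,0,0,1],[0,0,0,0.015,0,0,1],[0,0,0,0.012,0,0,1],[0,0,0,0.01,0,0,1],[0,0,0,0.008,0,0,1],[0,0,0,0.008,0,0,1],[0,0,0,0,0,0,1],[0,0,0,0,0,0,1]]'
python3 f.py
python3 -m creep '[[0,0,0,0.006,0,0,1],[0,0,0,0.006,0,0,1],[0,0,0,0.006,0,0,1],[0,0,0,0.004,0,0,1],[0,0,0,0.004,0,0,1],[0,0,0,0.002,0,0,1],[0,0,0,0,0,0,1],[0,0,0,0,0,0,1]]'
python3 f.py
python3 - <<'E'
from h import *
import json
H=json.load(open("home.json"));Rh=Ro.from_rotvec(H["r"]).as_matrix();p=np.array(H["p"])
plan(Rh,p)
E
```

```text
time_s: 21.95
eef_pos: [0.5214, 0.2626, 0.1453]
tool_rot: [0.089, 2.528, -0.027]
contact_force: [0.7, -0.5, -1.5]
finger_gap: 0.0259
grasp_force: 34.7
t 22.55 F tool mean [ 0.73 -0.09  1.09] sd [0.47 0.49 0.65] pos [0.52143 0.26254 0.14532] axial 0.16943
time_s: 23.22
eef_pos: [0.5145, 0.2633, 0.1404]
tool_rot: [0.089, 2.528, -0.026]
contact_force: [0.8, 0.6, -0.7]
finger_gap: 0.0256
grasp_force: 34.7
t 23.8167 F tool mean [0.15 1.44 1.17] sd [0.36 0.34 0.43] pos [0.51445 0.26324 0.14043] axial 0.16949
turn units [ 0.0007  0.0002 -0.0006] rows>= 0.015239709367343935
shift before [0.0005 0.002  0.0053] rows>= 0.040790617954458375
shift after [0.0004 0.002  0.0053] rows>= 0.04079061795445837
```

```bash
python3 -m creep '[[0,0,0,0,0.002,0.002,1],[0,0,0,0,0,0.002,1],[0,0,0,0,0,0,1],[0,0,0,0,0,0,0.2],[0,0,0,0,0,0,0],[0,0,0,0,0,0,-0.3],[0,0,0,0,0,0,-1],[0,0,0,0,0,0,-1],[0,0,0,0,0,0,-1],[0,0,0,0,0,0,-1],[0,0,0,0,0,0,-1],[0,0,0,0,0,0,-1]]' 5
python3 -m creep '[[0,0,0,0,0,0,-1],[0,0,0,0,0,-0.02,-1],[0,0,0,0,0,-0.04,-1],[0,0,0,0,0,-0.06,-1],[0,0,0,0,0,-0.08,-1],[0,0,0,0,0,-0.08,-1],[0,0,0,0,0,-0.08,-1],[0,0,0,0,0,-0.07,-1],[0,0,0,0,0,-0.05,-1],[0,0,0,0,0,-0.02,-1],[0,0,0,0,0,0,-1]]'
python3 - <<'E'
from h import *
from rig import capture
a=capture("scene");b=capture("side");w=capture("wrist")
c=lambda im,x,y,w,h:cv2.resize(cv2.convertScaleAbs(im[y:y+h,x:x+w],alpha=1.6,beta=10),(400,300),interpolation=cv2.INTER_CUBIC)
cv2.imwrite("pics/c7.png",np.vstack([np.hstack([c(a,385,185,136,102),c(b,215,143,100,75)]),np.hstack([c(w,0,0,640,480),c(a,120,180,360,270)])])[:,:,::-1])
E
```

```text
time_s: 24.82
eef_pos: [0.5152, 0.2636, 0.1394]
tool_rot: [0.089, 2.528, -0.027]
contact_force: [0.3, -0.1, -0.2]
finger_gap: 0.084
grasp_force: 0.0
time_s: 25.73
eef_pos: [0.4291, 0.2701, 0.2631]
tool_rot: [0.089, 2.528, -0.024]
contact_force: [0.3, 0.2, -1.0]
finger_gap: 0.0884
grasp_force: 0.0
```

View pics/c7.png

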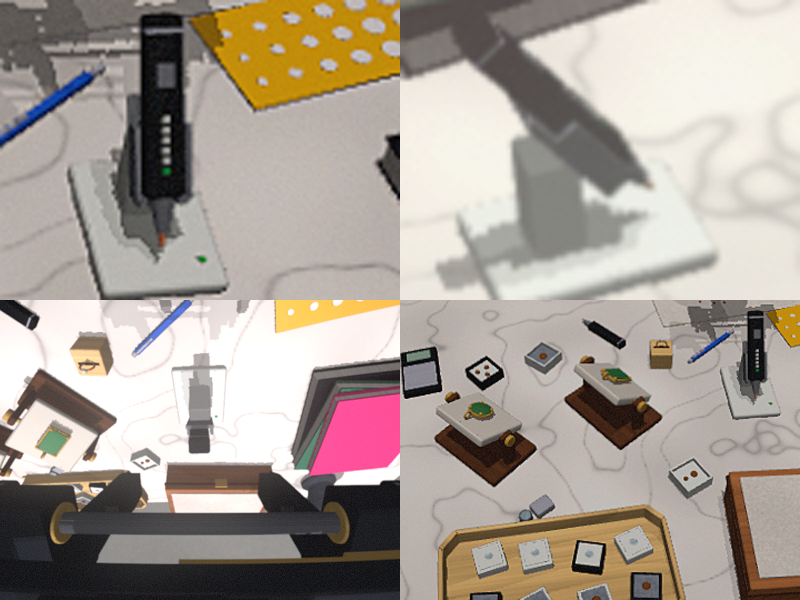

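The tester lies home exactly as at the start: the tip is at the same pixels, scene (440,266) and side (277,190). The stands have not moved, and the robot is clear.

```bash
python3 -c "from rig import order;print(order.sign_off())"
```

```text
the job is handed in; nothing more can be done
None
```

The rectangular stone was tested twice, each time pressed at about 2.9 N and held still for over two seconds; the tester was then laid back home in its rest with the probe down, nothing else looked moved in the final pictures, and the job was handed in at about 26 s with no verdict shown.

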